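# Level the trip balance by moving a check weight across

## Task

The two-pan balance on the testing counter is out of level: take the check weight out of the lower pan and seat it fully home and upright in the empty spare shoe of the higher pan, so that both pans come to rest level. The shoe's place along the pan is not known exactly, so feel for its hole gently: never push that weight against the higher pan, or the gripper against either pan, with more than 15 N. Leave the other weight, the two test cells and the things around the balance where they are, and let go at the end.

Things in the scene. Friction and masses are not known exactly. Their poses are not given: they have to be found in the camera images.
- balance: gray two-pan trip balance, base 200 x 360 mm, 50 mm high, fixed; column 36 mm wide with scale plate and needle up to 158 mm high. Origin: centre of its underside on the table; +y towards the left pan, +x away from the robot (turned at most 0.2 rad); pans 140 mm to either side in y. As one pan sinks the other rises as much; a pan yields to a push by 0.3 N per mm, damped, up to its hard stop
- pan_left: left pan: steel tray 235 x 124 mm (x by y), x = -130 to +105 mm, rim 6 mm above its floor. Origin: on top of the floor, centre of its fixed seat; axes as the balance's. Fixed seat: aluminium block 54 x 56 mm, 12 mm high, round hole 40 mm down to the floor. Stays horizontal; moves only up and down 8 mm either way of level (origin 85 mm over the table)
- pan_right: right pan: steel tray 235 x 124 mm (x by y), x = -130 to +105 mm, rim 6 mm above its floor. Origin: on top of the floor, centre of its fixed seat; axes as the balance's. Fixed seat: aluminium block 54 x 56 mm, 12 mm high, round hole 40 mm down to the floor. Stays horizontal; moves only up and down 8 mm either way of level (origin 85 mm over the table)
- track_left (a point): point on the left pan at x = 64 mm, y = 0, 12 mm above its floor: middle of the track of the spare shoe, a dark steel block 60 (x) x 64 (y) x 12 mm high with a 36.5 mm round hole in its middle down to the pan floor. The hole is clamped anywhere from 18 mm to -18 mm in y from this point, differing per pan and run; not measured: see or feel for it. The clamp does not slip
- track_right (a point): point on the right pan at x = 64 mm, y = 0, 12 mm above its floor: middle of the track of the spare shoe, a dark steel block 60 (x) x 64 (y) x 12 mm high with a 36.5 mm round hole in its middle down to the pan floor. The hole is clamped anywhere from 18 mm to -18 mm in y from this point, differing per pan and run; not measured: see or feel for it. The clamp does not slip
- weight_left: turned steel check weight, 0.25 kg, 62 mm high: round foot 34 mm in diameter, 22 mm high (bottom edge chamfered 1 mm), plain round stem 22 mm in diameter from 24 mm up to the top. Origin: centre of the underside, z up. Two identical; this one starts in the fixed seat of the left pan, standing on the pan's floor
- weight_right: turned steel check weight, 0.25 kg, 62 mm high: round foot 34 mm in diameter, 22 mm high (bottom edge chamfered 1 mm), plain round stem 22 mm in diameter from 24 mm up to the top. Origin: centre of the underside, z up. Two identical; this one starts in the fixed seat of the right pan, standing on the pan's floor
- cell_full: gray aluminium test cell, 0.9 kg, 72 mm in diameter, 62 mm high, standing on one of the pans at its x = -85 mm, the end nearest the robot; it makes that pan sink. Looks just like the other cell. Origin: centre of the underside, z up. Leave alone
- cell_empty: gray aluminium test cell, 0.4 kg, 72 mm in diameter, 62 mm high, standing at x = -85 mm of the other pan. Origin: centre of the underside, z up. Leave alone
- cup: bystander: squat blue enamel sample cup, 84 mm across, 65 mm high, origin under its centre
- tamper: bystander: black tamping weight with a rubber foot, 54 mm across, 106 mm high, origin under its centre
- funnel: bystander: chrome funnel standing on its spout, 104 mm across the top, 80 mm high, origin under its centre
- scoop: bystander: brass grain scoop lying flat, 100 x 60 mm pan 34 mm high along its +x from the origin (underside of the pan's back wall), 90 mm wooden handle along -x
Not all that is in view belongs to the job. What is shaped like the weight_left but green is not meant.

How it is judged:
By the outcome, as a careful person would: the job done as asked, in the order asked, and still so for the second after the job is handed in, with the robot touching nothing.
It also fails if it takes over 48 s, if anything falls off the work surface, if the arm or the gripper's body presses on something with over 40 N, if the wrist force passes 120 N, or if a joint passes its speed limit or range.

## Robot

A 6-joint arm with a two-finger parallel gripper is mounted at the origin on the work surface. World frame = base frame: x ahead of the robot, y to its left, z up, the work surface at z = 0. Lengths are in mm, angles in rad, forces in N, time in s.
With the tool pointing down it reaches from about 350 to 975 mm from the base axis. Payload 4.9 kg.
Tool frame: the origin (TCP) lies midway between the tips of the shut fingers; the grasp point (between the pads) lies r.grip_depth behind it (r.grip_depth is the distance from the TCP to the grasp point, in mm); z points along the fingers, x is the direction in which the jaws open and shut, and the axes are right-handed (so a half turn about z gives the same grasp; the last joint's range is limited). The gripper opens to 85 mm and grips with 20 to 120 N. Pads are 22 mm wide; open, the fingers measure 114 mm over their backs; the gripper's body (76 mm by 85 mm) begins 54 mm behind the grasp point. The pads swing forward as they close: fully open they stand 13 mm farther back than shut.
Start: joints at [-1.384, 0.053, 1.613, -0, 1.476, -0.119], TCP at [188.155, -595.986, 231.304] pointing down, gripper open.
Joint ranges: [-3.01, 3.01], [-1.01, 2.22], [0.06, 2.58], [-1.02, 4.17], [0.09, 2.62], [-3.14, 3.14]. Speed limits (rad/s): [2.57, 2.57, 3.14, 3.14, 3.14, 3.14].

## Interface

Orientations are given as a rotation vector (axis times angle).
In Python, from station import r gives the robot as it stands. The module is installed in compiled form; this text tells all that it offers.
- The arm moves only by the tool play_rows, never from a script. Its arguments are lists of equal length, an entry for each row: "hand": the opening, from 0 (shut) to 1 (fully open); "offset": the shift along the world's x, y, z in m, a list of three; "turn": the turn about the world's z in rad. In form: {"hand": [hand, ...], "offset": [[x, y, z], ...], "turn": [turn, ...]}. A call has 1 to 5 rows; each row is the pose to reach, as a shift and turn from the pose commanded when the call began; what a row does not reach only later rows make up. A row lasts 1/10 s, in which the tool goes at most 50 mm and 8.59 degrees, less where a joint would pass 70% of its speed; a pose out of reach is approached as far as the arm can. A call with a gripper value outside its range is refused whole. The fingers move at their own pace and stop on an object; "force" is the grip in N (left out, the last holds). Time passes only in rows, so rows that repeat a pose let the fingers close. It gives the time, the measured TCP pose, the force and the opening at its end, in the units of the state.
- r.get_obs(): the state, without advancing time (a new reading comes with each control period).
- r.get_image(name): name is "side" or "top" or "wrist"; returns the picture (480x640x3 uint8, red, green, blue); there is no depth.
- r.camera_info(name): a dict with "intrinsics" (3x3 intrinsics, pixels), "origin" and "orientation" of the camera in the world; the wrist camera has in their place "tool_from_camera" (4x4, takes a point from camera to tool coordinates, whose origin is the TCP and whose axes are the tool frame's). Camera axes: x right, y up, looking along -z (the intrinsics and any distortion apply to the point x, -y, -z); pixel columns grow to the right and rows downward; lengths in mm; the calibration is good to about 2 mm. The wrist camera is an equidistant fisheye: a pixel r from the principal point sees the ray r / f radians off the axis. A picture is of the moment at which its call begins: read the wrist's pose just before it. camera_info takes no time and is no camera call.
- r.close_job(): hands the job in, once; it reports no verdict.
Trained networks look in the newest picture that a camera, given by its name, has taken for a name from the list of things; names that differ only in an ending like _2 or _b are one class to them, and where a whole thing is asked for, a point or a joint stands for the part that bears it (a point fixed in the world has none). Each returns a list of dicts, best first, with "conf" (0 to 1); they miss things now and then, are a little off and sometimes report something else, mostly with a low value. They report only what shows in the picture. A call takes as long as a camera call. They do not tell look-alikes from the thing itself.
- r.silhouettes(camera, name): "mask" (480x640 bool, what is visible of it) and "uv" ([column, row] in pixels, amid what is visible of it).
- r.mark_of(camera, name): "uv" ([column, row] in pixels: a listed point, or the origin of a listed thing).
The state is a dict: "t": time; "qpos": joint angles; "qvel": joint speeds; "tau": joint torques, N m; "tool_pos": TCP position; "orientation": TCP orientation; "ft_force": force on the tool from outside, world axes, zero at the start; "torque": the same for the moment, N m; "gripper_width": finger opening in mm.
Only numpy, scipy, OpenCV 4.12 (cv2) and the standard library are available. Lean on these libraries where they do the work, as an engineer would, in place of code of your own. Each camera call takes 0.05 s, during which the arm holds its last target. There are 200 camera calls.

## Working session

There is one attempt and no reset: what is moved stays moved. The work goes in short steps, Python scripts to look and compute and a tool call to move; the robot and the scene stay as the last step left them, time stands still between calls to the robot, and variables do not carry over. Pictures are saved under pics/ and viewed, about 8 in all and at most 12, crops included, and the job is handed in when it is done.

Besides the shell and the picture viewer there is one more tool, called after "Request:" as name([rows], argument=value, ...), one row to a line, values as JSON. play_rows: Moves the arm, as the interface text tells. Its arguments: {"type":"object","properties":{"hand":{"type":"array","items":{"type":"number"}},"offset":{"type":"array","items":{"type":"array","items":{"type":"number"}}},"turn":{"type":"array","items":{"type":"number"}},"force":{"type":"number"}},"required":["hand","offset","turn"]}

```bash
mkdir -p pics
cat > h.py <<'E'
from station import r
import numpy as np, cv2
from scipy.spatial.transform import Rotation as R
def save(im,n): cv2.imwrite('pics/'+n,cv2.cvtColor(im,cv2.COLOR_RGB2BGR))
def rot(o):
    o=np.array(o,float)
    return o if o.shape==(3,3) else R.from_rotvec(o).as_matrix() if o.size==3 else R.from_quat(o).as_matrix()
def ray(cam,uv,obs=None):
    i=r.camera_info(cam);K=np.array(i['intrinsics'])
    a=np.array([(uv[0]-K[0,2])/K[0,0],(uv[1]-K[1,2])/K[1,1]])
    if cam=='wrist':
        th=np.linalg.norm(a);d=np.array([*(a/max(th,1e-9)*np.sin(th)),np.cos(th)]);d=d*[1,-1,-1]
        T=np.array(i['tool_from_camera']);Q=rot(obs['orientation'])
        return Q@T[:3,3]+np.array(obs['tool_pos']),Q@T[:3,:3]@d
    return np.array(i['origin']),rot(i['orientation'])@(np.array([a[0],-a[1],-1]))
def atz(cam,uv,z,obs=None):
    o,d=ray(cam,uv,obs);return (o+d*(z-o[2])/d[2]).round(1)
E
python3 - <<'E'
from h import *
for c in['top','side']: 
    save(r.get_image(c),c+'0.png');print({k:v for k,v in r.camera_info(c).items()})
    for n in['balance','weight_left','weight_right','pan_left','pan_right','track_left','track_right','cell_full']:
        print(c,n,[(np.round(x['uv']).tolist(),round(x['conf'],2)) for x in r.mark_of(c,n)])
print(r.camera_info('wrist'),r.grip_depth,r.get_obs())
E
```

```text
{'intrinsics': array([[588.93284654,   0.        , 322.12072809],
       [  0.        , 588.93284654, 243.16351577],
       [  0.        ,   0.        ,   1.        ]]), 'origin': array([ 404.33465435,    5.20726262, 1589.59393579]), 'orientation': array([ 0.0808518 , -0.09312305, -1.56671447])}
top balance [([318.0, 268.0], 0.95)]
top weight_left [([218.0, 274.0], 0.64), ([214.0, 234.0], 0.48), ([262.0, 264.0], 0.45)]
top weight_right [([373.0, 277.0], 0.5), ([166.0, 201.0], 0.2)]
top pan_left []
top pan_right [([374.0, 279.0], 0.97)]
top track_left [([265.0, 236.0], 0.6)]
top track_right [([374.0, 252.0], 0.91)]
top cell_full [([370.0, 309.0], 0.75)]
{'intrinsics': array([[614.47962999,   0.        , 314.3371292 ],
       [  0.        , 614.47962999, 240.07437433],
       [  0.        ,   0.        ,   1.        ]]), 'origin': array([ 218.18357044,  744.93210953, 1050.40928013]), 'orientation': array([ 0.2107764 , -0.94091591, -2.55578809])}
side balance [([342.0, 276.0], 0.63)]
side weight_left [([289.0, 382.0], 0.86)]
side weight_right [([370.0, 209.0], 0.76)]
side pan_left [([30
[... 763 characters left out ...]
     1.00000000e+00]])} 18.700000000000003 {'t': 0.9, 'qpos': array([-1.38401998e+00,  5.26656998e-02,  1.61289532e+00,  1.34202595e-05,
        1.47602882e+00, -1.19000253e-01]), 'qvel': array([ 0.00028438,  0.00087665, -0.00084905,  0.0004882 ,  0.00150571,
        0.00135064]), 'tau': array([ 3.66937107e-03, -3.93670642e+01, -3.70467639e+01,  2.41722682e-04,
        2.99893227e-04, -6.19478143e-06]), 'tool_pos': array([ 188.14547798, -595.98335059,  231.32765892]), 'orientation': array([-2.53383240e+00,  1.85721525e+00, -1.75554416e-05]), 'ft_force': array([-0.09264919,  0.13361842,  0.15600717]), 'torque': array([-0.0439618 ,  0.0267222 ,  0.01605598]), 'gripper_width': 85.2034039265736}
```

View pics/top0.png

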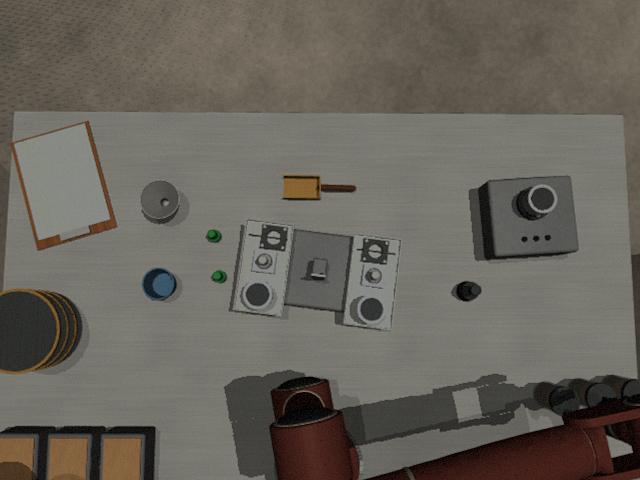

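View pics/side0.png

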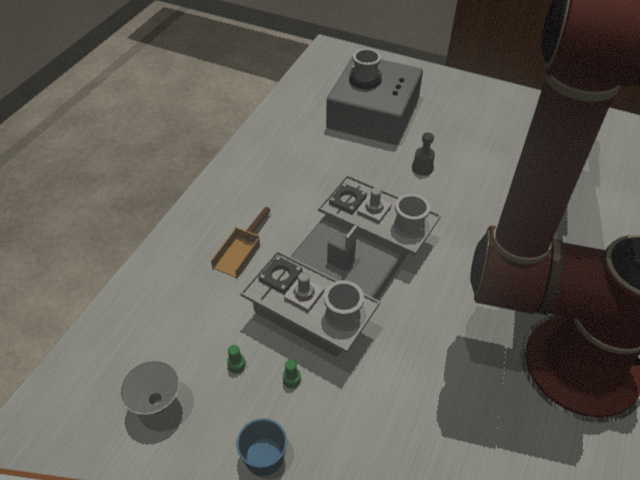

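The gray weights are at top-view pixels (263,262) on the left pan and (374,274) on the right. The two green look-alikes, at (214,236) and (219,276), stand on the table and aren't meant. Next I'll find which pan is lower.

Run:
```python
from h import *
def tri(a,b):
    o1,d1=ray('top',a);o2,d2=ray('side',b);d1/=np.linalg.norm(d1);d2/=np.linalg.norm(d2)
    s=np.linalg.lstsq(np.c_[d1,-d2],o2-o1,rcond=None)[0];p,q=o1+d1*s[0],o2+d2*s[1];return ((p+q)/2).round(1),np.linalg.norm(p-q).round(1)
print('trk',tri((265,236),(276,277)),tri((374,252),(348,195)));print('wr',tri((373,277),(370,209)))
print(r.get_obs()['t'])
a=r.get_image('top')[210:340,220:410];b=r.get_image('side')[165:360,230:450]
a=cv2.resize(a,(780,534),interpolation=2);b=cv2.resize(b,(660,585),interpolation=2)
save(a,'ta.png');save(b,'sb.png')
```

```text
trk (array([585.3, 137.6, 114.2]), np.float64(2.0)) (array([ 549.8, -138. ,   97.6]), np.float64(3.6))
wr (array([ 491.4, -135.2,   81.3]), np.float64(12.6))
0.9
```

View pics/ta.png

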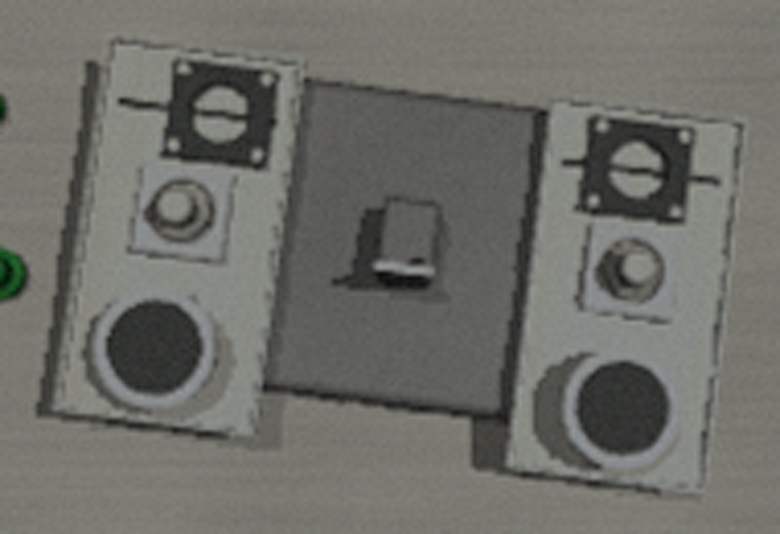

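View pics/sb.png

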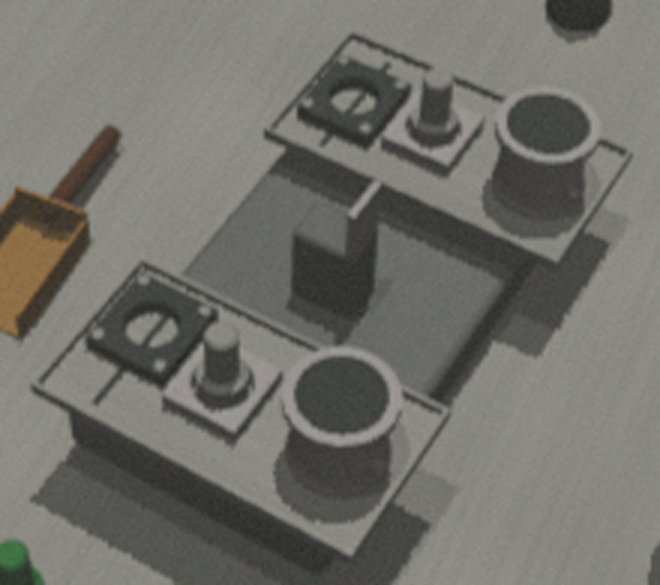

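```bash
cat >> h.py <<'E'
def tri(a,b):
    o1,d1=ray('top',a);o2,d2=ray('side',b);d1=d1/np.linalg.norm(d1);d2=d2/np.linalg.norm(d2)
    s=np.linalg.lstsq(np.c_[d1,-d2],o2-o1,rcond=None)[0];p,q=o1+d1*s[0],o2+d2*s[1];return ((p+q)/2).round(1),np.linalg.norm(p-q).round(1)
E
python3 - <<'E'
from h import *
T=lambda x,y:(220+x/4.105,210+y/4.105)
S=lambda x,y:(230+x/3,165+y/3)
for n,a,b in [('L++',T(113,40),S(37,388)),('L+-',T(303,62),S(143,265)),('R++',T(549,98),S(268,133)),('R+-',T(742,121),S(352,37)),('Lhole',T(220,114),S(151,327)),('Rhole',T(637,168),S(356,101)),('Lw',T(180,207),S(221,333)),('Rw',T(636,265),S(436,79)),('R--',T(700,493),S(560,261)),('L-+',T(43,412),S(350,555))]:print(n,*tri(a,b))
E
```

```text
L++ [631.9 185.8  90.6] 1.6
L+- [618.1  66.6  89.3] 0.7
R++ [597.  -88.1  79.3] 0.5
R+- [ 583.2 -210.4   74.5] 0.1
Lhole [584.6 117.7  99.8] 2.2
Rhole [ 552.1 -143.3   80.7] 0.8
Lw [523.2 137.3 151. ] 3.7
Rw [ 489.4 -136.4  136. ] 2.1
R-- [ 367.6 -192.6  -67.2] 45.9
L-+ [400.5 222.5 107.9] 1.6
```

Both views show the left pan higher by about 16 mm: shoe hole 99.8 vs 80.7 mm, weight top 151 vs 136 mm. So I'll take weight_right from the right pan and put it in the left shoe, whose hole is near (585,118). I'm moving above weight_right now.

Request:
play_rows([
  [0.027,0.041,0],
  [0.054,0.082,0],
  [0.081,0.123,0],
  [0.108,0.164,0],
  [0.135,0.205,0],
], hand=[0.7,0.7,0.7,0.7,0.7], turn=[-0.14,-0.28,-0.42,-0.43,-0.43], force=40)

```text
t: 1.5
tool_pos: [323.9, -389.4, 231.5]
orientation: [-2.078, 2.356, -0.001]
ft_force: [1.0, -0.1, 0.3]
gripper_width: 59.7
```

Request:
play_rows([
  [0.027,0.041,0],
  [0.054,0.082,0],
  [0.081,0.123,0],
  [0.108,0.164,0],
  [0.135,0.205,0],
], hand=[0.7,0.7,0.7,0.7,0.7], turn=[0,0,0,0,0])

```text
t: 2.0
tool_pos: [459.0, -184.2, 231.7]
orientation: [-2.079, 2.355, -0.002]
ft_force: [1.7, 0.5, -0.4]
gripper_width: 59.5
```

Request:
play_rows([
  [0.016,0.025,0],
  [0.031,0.05,0],
  [0.031,0.05,0],
  [0.031,0.05,0],
], hand=[0.7,0.7,0.7,0.7], turn=[0,0,0,0])

```text
t: 2.4
tool_pos: [489.2, -135.8, 231.3]
orientation: [2.081, -2.353, 0.0]
ft_force: [0.2, -0.0, -0.3]
gripper_width: 59.5
```

Run:
```python
from h import *
o=r.get_obs();im=r.get_image('wrist');save(im,'w1.png');np.save('o1.npy',o)
Q=rot(o['orientation']);print(o['t'],o['tool_pos'],np.arctan2(Q[1,0],Q[0,0]),o['gripper_width'])
for s in r.silhouettes('wrist','weight_right'): print('sil',s['uv'],s['conf'],s['mask'].sum())
for n,z in[('weight_right',77),('track_right',89),('pan_right',77),('track_left',105),('weight_left',93)]:
    for m in r.mark_of('wrist',n): print(n,m['uv'],m['conf'],atz('wrist',m['uv'],z,o))
```

```text
2.4 [ 489.15489634 -135.77431372  231.2896664 ] -1.6936724233519107 59.45597800398537
sil [325.6, 224.8] 0.63 1909
weight_right [327.7, 218.6] 0.58 [ 490.  -137.9   77. ]
track_right [324.5, 142.4] 0.77 [ 551.9 -142.8   89. ]
track_left [23.4, 163.0] 0.94 [586.8 131.2 105. ]
weight_left [39.9, 226.9] 0.58 [523.4 138.5  93. ]
```

View pics/w1.png

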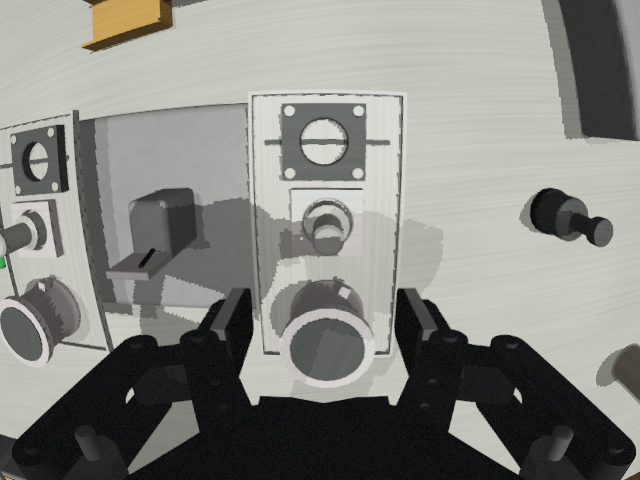

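The wrist view shows weight_right at (328,222), centred below the gripper, with the empty shoe hole at (324,142). There's nothing under the jaws, so I'm descending and gripping.

Request:
play_rows([
  [0.001,-0.002,-0.03],
  [0.001,-0.002,-0.065],
  [0.001,-0.002,-0.095],
  [0.001,-0.002,-0.115],
  [0.001,-0.002,-0.124],
], hand=[0.7,0.7,0.7,0.7,0.7], turn=[0,0,0,0,0])

```text
t: 3.25
tool_pos: [488.5, -137.7, 104.7]
orientation: [2.077, -2.354, -0.006]
ft_force: [0.4, 0.1, -0.2]
gripper_width: 60.0
```

Request:
play_rows([
  [0,0,0],
  [0,0,0],
  [0,0,0],
  [0,0,0],
  [0,0,0],
], hand=[0.5,0.35,0.2,0.1,0.0], turn=[0,0,0,0,0], force=40)

```text
t: 3.75
tool_pos: [491.3, -138.7, 109.2]
orientation: [-2.079, 2.354, -0.005]
ft_force: [0.6, -0.9, 5.1]
gripper_width: 20.7
```

Request:
play_rows([
  [0,0,0],
  [0,0,0],
  [0,0,0],
], hand=[0,0,0], turn=[0,0,0])

```text
t: 4.05
tool_pos: [491.4, -138.7, 109.2]
orientation: [-2.079, 2.354, -0.005]
ft_force: [-0.7, -0.2, 6.3]
gripper_width: 20.6
```

Request:
play_rows([
  [0,0,0.004],
  [0,0,0.01],
  [0,0,0.02],
  [0,0,0.035],
  [0,0,0.05],
], hand=[0,0,0,0,0], turn=[0,0,0,0,0])

```text
t: 4.55
tool_pos: [490.1, -137.9, 158.5]
orientation: [-2.079, 2.355, 0.0]
ft_force: [-0.7, 0.2, -2.0]
gripper_width: 20.7
```

Request:
play_rows([
  [0,0,0.03],
  [0,0,0.065],
  [0,0,0.065],
  [0,0,0.065],
], hand=[0,0,0,0], turn=[0,0,0,0])

```text
t: 4.95
tool_pos: [490.8, -138.3, 224.2]
orientation: [-2.078, 2.354, -0.005]
ft_force: [-0.2, 0.4, -2.8]
gripper_width: 20.4
```

Run:
```python
from h import *
o=r.get_obs();im=r.get_image('wrist');save(im,'w2.png')
print(o['t'],o['tool_pos'],o['ft_force'],o['torque'],o['gripper_width'])
for s in r.silhouettes('wrist','weight_right'):
    ys,xs=np.where(s['mask']);print('sil',s['uv'],s['conf'],xs.min(),xs.max(),ys.min(),ys.max())
for n,z in[('track_left',105),('weight_left',93)]:
    for m in r.mark_of('wrist',n): print(n,m['uv'],m['conf'],atz('wrist',m['uv'],z,o))
```

```text
4.95 [ 490.82853827 -138.25685669  224.15866187] [-0.17566189  0.41985215 -2.77371711] [ 0.02826923 -0.01935687  0.04176472] 20.43440542629158
sil [321.9, 305.7] 0.98 290 357 249 366
sil [322.0, 184.6] 0.58 242 405 92 323
track_left [15.8, 162.4] 0.93 [591.4 131.9 105. ]
weight_left [35.9, 230.5] 0.82 [524.2 135.7  93. ]
```

View pics/w2.png

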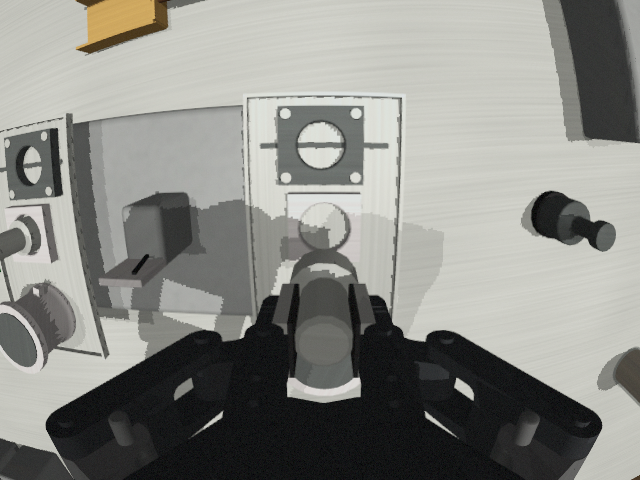

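The weight is held upright in the jaws at (322,310), and the right seat is empty at (325,228). I'm carrying it over to the left shoe at this height, clear of the 158 mm plate.

Request:
play_rows([
  [0.012,0.035,0.008],
  [0.026,0.075,0.008],
  [0.042,0.118,0.008],
  [0.058,0.16,0.008],
  [0.074,0.202,0.008],
], hand=[0,0,0,0,0], turn=[0,0,0,0,0])

```text
t: 5.65
tool_pos: [563.8, 65.8, 228.7]
orientation: [2.078, -2.354, -0.002]
ft_force: [0.9, -0.2, -2.0]
gripper_width: 20.6
```

Request:
play_rows([
  [0.012,0.03,0],
  [0.02,0.054,0],
  [0.02,0.054,0],
  [0.02,0.054,0],
], hand=[0,0,0,0], turn=[0,0,0,0])

```text
t: 6.05
tool_pos: [583.5, 118.2, 228.6]
orientation: [2.079, -2.352, -0.002]
ft_force: [0.1, -1.1, -2.5]
gripper_width: 20.6
```

Run:
```python
from h import *
o=r.get_obs();im=r.get_image('wrist');save(im,'w3.png');np.save('o3.npy',o,allow_pickle=True)
print(o['t'],o['tool_pos'],o['orientation'],o['ft_force'],o['torque'],o['gripper_width'])
for n,z in[('track_left',105),('weight_left',93),('weight_left',155)]:
    for m in r.mark_of('wrist',n): print(n,m['uv'],m['conf'],atz('wrist',m['uv'],z,o))
c=cv2.resize(im[100:400,160:520],(792,660)[:2] if 0 else (720,600),interpolation=2);save(c,'w3c.png')
```

```text
6.05 [583.48100052 118.22861365 228.6433455 ] [ 2.07882227e+00 -2.35193126e+00 -2.17806839e-03] [ 0.13034136 -1.14285015 -2.52004866] [ 0.02291422 -0.02370488 -0.04338253] 20.622768322140395
track_left [306.8, 223.6] 0.6 [589.2 131.3 105. ]
weight_left [171.9, 209.5] 0.66 [612.  238.8  93. ]
weight_left [202.5, 300.0] 0.63 [531.4 230.1  93. ]
weight_left [171.9, 209.5] 0.66 [621.  210.3 155. ]
weight_left [202.5, 300.0] 0.63 [558.4 203.6 155. ]
```

View pics/w3c.png

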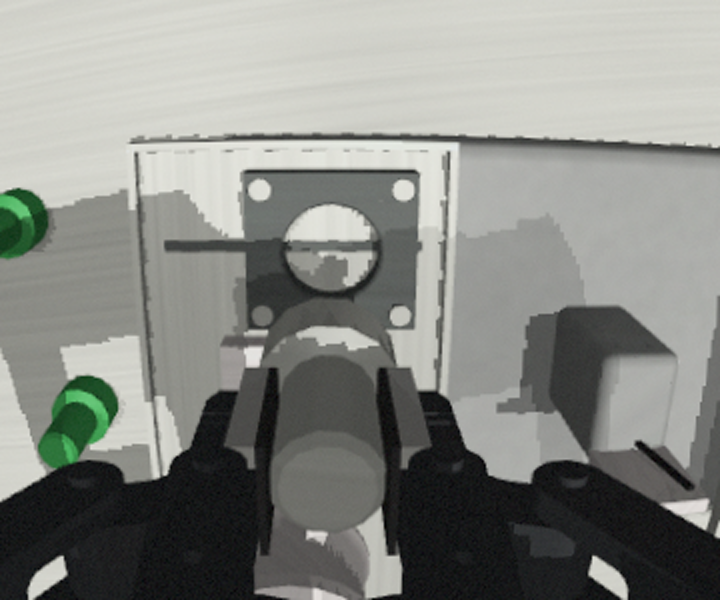

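The hole rim is fully visible, its centre at about crop (332,249), which is full-image (326,224). The dark crescent with its top at crop (328,297) is the front of the held foot. I'll locate both with the same camera.

Run:
```python
from h import *
from scipy.optimize import least_squares as ls
o=np.load('o3.npy',allow_pickle=True).item();tp=o['tool_pos']
P=lambda x,y:(160+x/2,100+y/2)
def circ(pts,z,rad):
    q=np.array([atz('wrist',P(*p),z,o)[:2] for p in pts])
    s=ls(lambda c:np.hypot(*(q-c[:2]).T)-c[2],[*q.mean(0),rad]);print(z,s.x.round(1),s.fun.round(1))
    s=ls(lambda c:np.hypot(*(q-c).T)-rad,q.mean(0));return s.x
rim=[(282,249),(381,249),(331,203),(297,218),(366,218),(333,297),(298,281),(366,281)]
for z in(103,105,107): print('hole',circ(rim,z,18.25))
print('foot', atz('wrist',P(328,297),tp[2]-32,o), 'foot top front',atz('wrist',P(328,325),tp[2]-10,o), 'topcap L/R/c',[atz('wrist',P(*p),tp[2]+30,o) for p in[(274,478),(385,478),(330,474)]])
print('shoe corners',[atz('wrist',P(*p),105,o) for p in[(244,170),(417,170),(420,326)]])
# auto rim check
g=cv2.cvtColor(cv2.imread('pics/w3.png'),6)
```

```text
103 [585.8 117.6  17.8] [ 0.6  0.4 -0.  -0.2 -0.3  0.3 -0.6 -0.3]
hole [585.77259174 117.59105518]
105 [586.3 117.5  17.7] [ 0.6  0.5 -0.  -0.2 -0.3  0.3 -0.5 -0.3]
hole [586.2433853  117.54830609]
107 [586.7 117.5  17.5] [ 0.6  0.4  0.  -0.2 -0.2  0.3 -0.5 -0.3]
hole [586.72900685 117.48677461]
foot [597.5 117.7 196.6] foot top front [598.2 117.7 218.6] topcap L/R/c [array([585.4, 128.8, 258.6]), array([583. , 109.7, 258.6]), array([585.1, 119.1, 258.6])]
shoe corners [array([619.8, 145.2, 105. ]), array([612.2,  83.4, 105. ]), array([552.7,  87.7, 105. ])]
```

```bash
cat >> h.py <<'E'
def proj(p,o):
    i=r.camera_info('wrist');K=np.array(i['intrinsics']);T=np.array(i['tool_from_camera']);Q=rot(o['orientation'])
    t=(np.atleast_2d(p)-o['tool_pos'])@Q; c=(t-T[:3,3])@T[:3,:3]; c=c*[1,-1,-1]
    rr=np.hypot(c[:,0],c[:,1]);th=np.arctan2(rr,c[:,2]);return np.c_[K[0,2]+K[0,0]*th*c[:,0]/rr,K[1,2]+K[1,1]*th*c[:,1]/rr]
E
python3 - <<'E'
from h import *
o=np.load('o3.npy',allow_pickle=True).item();tp=o['tool_pos']
im=cv2.resize(cv2.imread('pics/w3.png')[190:400,250:400],(750,1050),interpolation=2)[:1050]
a=np.linspace(0,2*np.pi,60);n=[]
base=im
for dz,dx in[(-32,0),(-40,0)]:
    im=base.copy()
    for h,rad,c in[(62,11,(0,0,255)),(24,11,(255,0,0)),(22,17,(0,255,0)),(0,16,(0,255,255))]:
        q=proj(np.c_[tp[0]+dx+rad*np.cos(a),tp[1]+rad*np.sin(a),np.full(60,tp[2]+dz+h)],o)
        cv2.polylines(im,[((q-[250,190])*5).round().astype(np.int32)],True,c,1)
    n.append(im)
cv2.imwrite('pics/ov.png',cv2.resize(np.hstack(n),(800,560)))
E
```

```text
(no output)
```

View pics/ov.png

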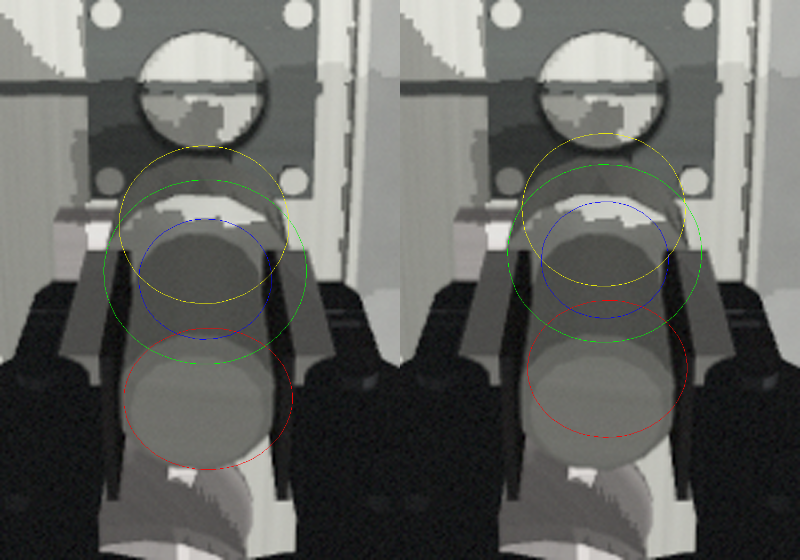

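In the overlay the weight is upright but sits about 2 mm toward −x of the TCP. The hole centre is then about (+4.5, −1.2) mm from the foot's axis. I'm correcting by that and going down to just above the shoe.

Request:
play_rows([
  [0.0045,-0.0012,-0.02],
  [0.0045,-0.0012,-0.045],
  [0.0045,-0.0012,-0.065],
  [0.0045,-0.0012,-0.08],
  [0.0045,-0.0012,-0.083],
], hand=[0,0,0,0,0], turn=[0,0,0,0,0])

```text
t: 6.75
tool_pos: [587.2, 116.1, 144.8]
orientation: [2.076, -2.354, -0.004]
ft_force: [-0.1, 0.3, -2.6]
gripper_width: 20.2
```

Request:
play_rows([
  [0,0,0],
  [0,0,0],
  [0,0,0],
], hand=[0,0,0], turn=[0,0,0])

```text
t: 7.05
tool_pos: [589.6, 116.8, 149.0]
orientation: [-2.078, 2.353, -0.003]
ft_force: [0.4, 0.0, -2.0]
gripper_width: 20.8
```

Run:
```python
from h import *
o=r.get_obs();im=r.get_image('wrist');save(im,'w4.png');np.save('o4.npy',o,allow_pickle=True);print(o['t'],o['tool_pos'],o['ft_force'])
save(cv2.resize(im[130:380,220:430],(630,750))[:600],'w4c.png')
```

```text
7.05 [589.61932522 116.835427   148.98835146] [ 0.3709632   0.00558121 -2.0118616 ]
```

View pics/w4c.png

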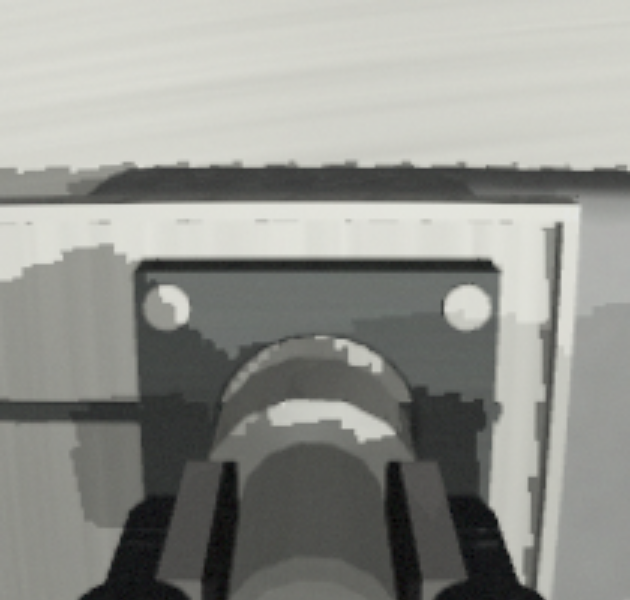

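Run:
```python
from h import *
from scipy.optimize import least_squares as ls
o=np.load('o4.npy',allow_pickle=True).item();tp=o['tool_pos']
P=lambda x,y:(220+x/3,130+y/3)
def circ(pts,z,rad):
    q=np.array([atz('wrist',P(*p),z,o)[:2] for p in pts]);return ls(lambda c:np.hypot(*(q-c).T)-rad,q.mean(0)-[10,0])
rim=[(218,405),(412,405),(315,336),(248,363),(380,360)]
for z in(100,103,105): s=circ(rim,z,18.25);print(z,s.x.round(1),s.fun.round(1))
for n,pts,dz,rad in[('bot',[(315,358),(262,375),(368,375)],-32,16.8),('ftop',[(318,400),(270,415),(366,415)],-10,17),('stem',[(315,442)],-8,11)]:
    q=np.array([atz('wrist',P(*p),tp[2]+dz,o)[:2] for p in pts]);print(n,q[0]-[rad,-.12*rad],circ(pts,tp[2]+dz,rad).x)
print(tp)
```

```text
100 [583.8 118.2] [ 0.2  0.1  0.2 -0.2 -0.1]
103 [584.6 118.2] [ 0.  -0.1  0.3 -0.2 -0.1]
105 [585.1 118.1] [-0.1 -0.2  0.3 -0.3 -0.1]
bot [586.5   117.916] [586.35236457 118.01965806]
ftop [586.8  117.54] [586.44524143 117.65889208]
stem [587.2  117.92] [587.19999971 116.60000009]
[589.61932522 116.835427   148.98835146]
```

The foot is now about 1.5 mm too far in +x. I'm correcting that and feeling downward slowly.

Request:
play_rows([
  [-0.0013,0.0002,-0.002],
  [-0.0013,0.0002,-0.004],
  [-0.0013,0.0002,-0.006],
  [-0.0013,0.0002,-0.008],
  [-0.0013,0.0002,-0.01],
], hand=[0,0,0,0,0], turn=[0,0,0,0,0])

```text
t: 7.6
tool_pos: [587.3, 117.0, 137.0]
orientation: [2.079, -2.355, -0.0]
ft_force: [-0.4, 0.5, -2.5]
gripper_width: 20.5
```

Request:
play_rows([
  [0,0,-0.001],
  [0,0,-0.002],
  [0,0,-0.003],
  [0,0,-0.004],
  [0,0,-0.004],
], hand=[0,0,0,0,0], turn=[0,0,0,0,0])

```text
t: 8.1
tool_pos: [587.3, 117.0, 133.1]
orientation: [2.079, -2.355, -0.0]
ft_force: [0.1, -0.7, -3.3]
gripper_width: 20.5
```

Run:
```python
from h import *
o=r.get_obs();print(o['t'],o['tool_pos'],o['ft_force'],o['torque'])
```

```text
8.1 [587.27741708 116.98844714 133.133934  ] [ 0.11085607 -0.70780937 -3.34598128] [ 0.03077517 -0.02858203  0.02409172]
```

Request:
play_rows([
  [0,0,-0.001],
  [0,0,-0.002],
  [0,0,-0.003],
  [0,0,-0.004],
  [0,0,-0.004],
], hand=[0,0,0,0,0], turn=[0,0,0,0,0])

```text
t: 8.6
tool_pos: [587.2, 117.0, 129.0]
orientation: [2.079, -2.355, -0.0]
ft_force: [-0.5, 0.8, -2.9]
gripper_width: 20.9
```

Request:
play_rows([
  [0,0,-0.001],
  [0,0,-0.002],
  [0,0,-0.003],
  [0,0,-0.004],
  [0,0,-0.004],
], hand=[0,0,0,0,0], turn=[0,0,0,0,0])

```text
t: 9.1
tool_pos: [587.3, 117.0, 125.1]
orientation: [2.079, -2.355, -0.0]
ft_force: [0.4, 0.7, -2.7]
gripper_width: 20.6
```

The force hasn't changed with the foot about 12 mm below the shoe top, so it has gone into the hole. I'm lowering on with the yielding pan towards level.

Request:
play_rows([
  [0,0,-0.001],
  [0,0,-0.002],
  [0,0,-0.003],
  [0,0,-0.004],
  [0,0,-0.004],
], hand=[0,0,0,0,0], turn=[0,0,0,0,0])

```text
t: 9.6
tool_pos: [587.4, 117.0, 121.2]
orientation: [-2.079, 2.355, -0.0]
ft_force: [-0.9, -0.3, -1.6]
gripper_width: 20.6
```

Request:
play_rows([
  [0,0,-0.001],
  [0,0,-0.002],
  [0,0,-0.003],
  [0,0,-0.003],
  [0,0,-0.003],
], hand=[0,0,0,0,0], turn=[0,0,0,0,0])

```text
t: 10.1
tool_pos: [587.4, 117.0, 118.3]
orientation: [-2.079, 2.355, -0.0]
ft_force: [-0.1, 0.1, -0.7]
gripper_width: 20.5
```

Run:
```python
from h import *
f=[]
for k in range(4):
    o=r.get_obs();f.append(o['ft_force']);im=r.get_image('wrist')
o=r.get_obs();print(o['t'],o['tool_pos'],np.mean(f,0),o['torque']);np.save('o5.npy',o,allow_pickle=True)
save(im,'w5.png');save(cv2.resize(im[100:400,160:520],(720,600),interpolation=2),'w5c.png')
```

```text
10.3 [587.41285554 117.02902887 118.37350843] [-0.34360962  0.03574599 -0.5428291 ] [0.01174626 0.02422831 0.02872573]
```

View pics/w5c.png

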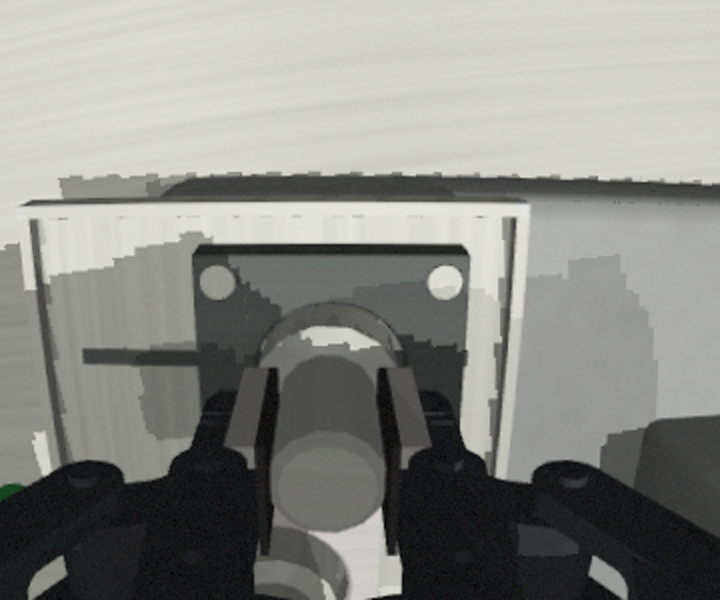

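The foot sits inside the shoe hole at crop (330,330), and the pan carries about 2 of its 2.45 N. I'm lowering 1 mm more, releasing and rising straight up.

Request:
play_rows([
  [0,0,-0.001],
  [0,0,-0.001],
  [0,0,-0.001],
  [0,0,-0.001],
  [0,0,-0.001],
], hand=[0,0,0.15,0.3,0.4], turn=[0,0,0,0,0])

```text
t: 10.8
tool_pos: [587.5, 117.0, 117.3]
orientation: [-2.079, 2.355, -0.0]
ft_force: [0.3, 0.5, -0.2]
gripper_width: 34.2
```

Request:
play_rows([
  [0,0,0],
  [0,0,0],
  [0,0,0],
  [0,0,0.005],
  [0,0,0.015],
], hand=[0.6,0.6,0.6,0.6,0.6], turn=[0,0,0,0,0])

```text
t: 11.3
tool_pos: [586.7, 117.0, 131.9]
orientation: [2.078, -2.354, -0.002]
ft_force: [-0.7, -0.3, -0.7]
gripper_width: 51.6
```

Request:
play_rows([
  [0,0,0.03],
  [0,0,0.06],
  [0,0,0.1],
  [0,0,0.12],
  [0,0,0.12],
], hand=[0.6,0.6,0.6,0.6,0.6], turn=[0,0,0,0,0])

```text
t: 11.8
tool_pos: [589.7, 117.2, 258.6]
orientation: [-2.074, 2.349, -0.009]
ft_force: [-0.1, -0.4, 0.3]
gripper_width: 51.3
```

Run:
```python
from h import *
o=r.get_obs();im=r.get_image('wrist');save(im,'w6.png');b=r.get_image('side');t=r.get_image('top')
print(o['t'],o['tool_pos'],o['ft_force'])
a=cv2.resize(im[80:400,60:500],(800,582))[:, :]
c=np.hstack([cv2.resize(im[80:400,160:500],(400,376)),cv2.resize(b[165:360,230:450],(400,354))[:376] if 0 else cv2.resize(b[165:360,230:450],(400,376))])
save(c,'fin.png')
for n in['track_left','track_right','weight_left','weight_right']: print(n,[(m['uv'],round(m['conf'],2)) for m in r.mark_of('side',n)])
```

```text
11.8 [589.6854954  117.20284491 258.56826046] [-0.05850976 -0.42833825  0.30218288]
track_left [([272.1, 280.9], 0.75), ([424.9, 171.9], 0.67)]
track_right []
weight_left [([306.4, 293.1], 0.97), ([233.7, 368.0], 0.75), ([289.0, 380.6], 0.68)]
weight_right [([278.4, 277.4], 0.72), ([408.9, 222.8], 0.28)]
```

View pics/fin.png

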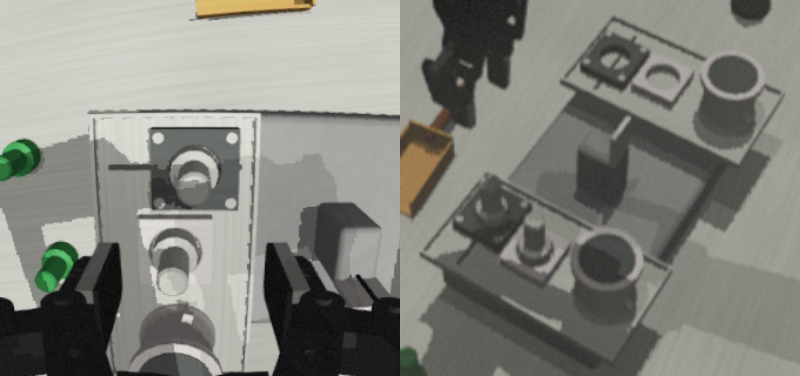

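The weight stands upright in the shoe at (193,175) in the left half, with the other weight untouched in its seat. In the side view the left rim corner dropped about 4 px and the right one rose about 3 px, which is roughly 8 mm each, so the pans are level. I'll let it settle briefly, check for drift and hand in.

Request:
play_rows([
  [0,0,0],
  [0,0,0],
  [0,0,0],
  [0,0,0],
  [0,0,0],
], hand=[0.6,0.6,0.6,0.6,0.6], turn=[0,0,0,0,0])

```text
t: 12.65
tool_pos: [587.4, 117.0, 252.4]
orientation: [-2.079, 2.355, -0.0]
ft_force: [0.7, 0.5, 0.8]
gripper_width: 51.4
```

Run:
```python
from h import *
old=cv2.imread('pics/side0.png',0).astype(np.float32);new=cv2.cvtColor(r.get_image('side'),cv2.COLOR_RGB2GRAY).astype(np.float32)
# image shift of each cell (rigid with its pan); predicted for 8 mm
for n,(x,y,w,h) in{'left cell':(318,278,52,56),'right cell':(390,190,46,44)}.items():
    m=cv2.matchTemplate(cv2.resize(new[y-10:y+h+10,x-10:x+w+10],None,fx=4,fy=4,interpolation=2),cv2.resize(old[y:y+h,x:x+w],None,fx=4,fy=4,interpolation=2),5)
    _,v,_,l=cv2.minMaxLoc(m);print(n,'shift px',l[0]/4-10,l[1]/4-10,round(v,2))
i=r.camera_info('side');K=i['intrinsics']
def pj(p):
    c=rot(i['orientation']).T@(np.array(p)-i['origin']);return np.array([K[0,2]-K[0,0]*c[0]/c[2],K[1,2]+K[1,1]*c[1]/c[2]])
for n,p,d in[('L',(440,148,150),-8),('R',(405,-126,134),8)]: print(n,'expected',(pj(np.add(p,(0,0,d)))-pj(p)).round(2))
print(r.get_obs()['t'],r.get_obs()['ft_force']);r.close_job()
```

```text
left cell shift px -0.25 2.25 0.85
right cell shift px 0.5 -2.5 0.99
L expected [-0.16  2.58]
R expected [ 0.47 -2.7 ]
12.7 [ 0.36814648 -0.46535693  0.40874114]
the job is handed in; nothing more can be done
```

I moved the check weight from the lower right pan into the spare shoe of the higher left pan, let go, raised the gripper clear, and handed the job in at 12.7 s.

- **Insertion:** the foot went into the hole on the first try. The force read at the end of each move never showed a push of more than about 2 N on that pan. Peaks within a move were not seen.
- **Grasp:** as the fingers closed, the upward force read about 6 N. I took this to be the weight dragged against the lower pan; it is under the limit.
- **Seating:** the last picture shows the weight upright in the shoe, and the height at which the pan took its load fits it standing on the floor.
- **Other things:** the other weight is still in its seat. I saw nothing else move, but I did not measure the cells or bystanders separately.
- **Level:** the pans moved in the side view almost exactly as 8 mm each would. The left cell shifted 2.25 px down (2.58 expected) and the right 2.5 px up (2.70 expected). That agrees with level to about 1 mm, given the quarter-pixel resolution and a weaker left match (0.85 against 0.99).

One check disagreed: the held weight looked smaller in the wrist picture than the model predicted. I put this down to the pads hiding its edges and the rim being rounded.

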